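# Scrap the worn brake pads through the sprung flap

## Robot

A 6-joint arm with a two-finger parallel gripper is mounted at the origin on the work surface. World frame = base frame: x ahead of the robot, y to its left, z up, the work surface at z = 0. Lengths are in m, angles in rad, forces in N, time in s.
With the tool pointing down it reaches from about 0.425 to 0.95 m from the base axis. Payload 3.5 kg.
Tool frame: the origin (TCP) lies on the centre line of the jaws, within the pads' length; the fingertips stand 8 mm ahead of it and the grasp point (between the pads) lies 11 mm behind it; z points along the fingers, y is the direction in which the jaws open and shut (so a half turn about z gives the same grasp; the last joint's range is limited). The gripper opens to 85 mm and grips with 20 to 120 N. Pads are 22 mm wide; open, the fingers measure 114 mm over their backs; the gripper's body (76 mm by 85 mm) begins 54 mm behind the grasp point. The pads swing forward as they close: fully open they stand 13 mm farther back than shut.
Start: joints at [1.065, 0.286, 1.577, -0, 1.279, -0.15], TCP at [0.235, 0.633, 0.208] pointing down, gripper open.
Joint ranges: [-2.77, 2.77], [-0.9, 2.22], [0.21, 2.48], [-1.53, 4.67], [0.24, 2.81], [-2.84, 2.84]. Speed limits (rad/s): [2.79, 2.79, 3.14, 3.14, 3.14, 3.14].

## Interface

Orientations are given as a rotation vector (axis times angle).
In Python, from workcell import robot gives the robot as it stands.
- The arm moves only by the tool jog_arm, never from a script. Its argument "plan" is text: rows parted by semicolons, each of 7 numbers parted by spaces: the opening in per cent of the stroke, from 0 (shut) to 100 (fully open), then the shift along the tool's x, y, z in cm, then the turn, a rotation vector about the tool's x, y, z in rad. In form: claw x y z ax ay az; .... A call has 1 to 8 rows; each row shifts and turns the commanded pose from where the row before left it, along the tool's axes as they then stand; what a row does not reach is not made up. A row lasts 1/8 s, in which the tool goes at most 62.5 mm and 10.7 degrees, less where a joint would pass 70% of its speed; a pose out of reach is approached as far as the arm can. A call is refused whole if a number of a shift passes 6.25 or a number of a turn 0.188, either way. A call with a gripper value outside its range is refused whole. The fingers move at their own pace and stop on an object; the grip force is fixed at half the most. Time passes only in rows, so rows that do not move let the fingers close. It gives the time, the measured TCP pose, the force and the opening at its end, in the units of the state.
- robot.observe(): the state, without advancing time (a new reading comes with each control period).
- robot.read_camera(name): name is "scene" or "top" or "wrist"; returns a dict with "image" (420x560x3 uint8, red, green, blue), "range_z" (420x560 float32, m along the optical axis (not along the pixel's ray), 0 where there is no reading), "camera_matrix" (3x3 intrinsics, pixels), "extrinsics" (4x4, takes a point from camera to world coordinates). Camera axes: x right, y down, z forward; pixel columns grow to the right and rows downward; lengths in m; the calibration is good to about 2 mm. A picture is of the moment at which its call begins.
- robot.finish_job(): hands the job in, once; it reports no verdict.
Trained networks look in a picture, given as the dict that the camera call returned (one of the last four; its "shot" number tells which), for a name from the list of things; names that differ only in an ending like _2 or _b are one class to them, and where a whole thing is asked for, a point or a joint stands for the part that bears it (a point fixed in the world has none). Each returns a list of dicts, best first, with "score" (0 to 1); they miss things now and then, are a little off and sometimes report something else, mostly with a low value. They report only what shows in the picture. A call takes as long as a camera call. They do not tell look-alikes from the thing itself.
- robot.recognise(label, picture): "centre" ([x, y, z] in m, in world coordinates, good to about 4 mm: the middle of the surface that is visible of it).
The state is a dict: "time": time; "q": joint angles; "dq": joint speeds; "joint_efforts": joint torques, N m; "tool_pos": TCP position; "ee_rot": TCP orientation; "wrist_force": force on the tool from outside, world axes, zero at the start; "wrist_torque": the same for the moment, N m; "grip_width": finger opening in m.
Only numpy, scipy, OpenCV 4.12 (cv2) and the standard library are available. Lean on these libraries where they do the work, as an engineer would, in place of code of your own. Each camera call takes 0.05 s, during which the arm holds its last target.

## Task

The two brake pads worn thin are scrap; the two thick ones with a groove across the middle are new. Post the worn pads into the scrap bin one at a time: push the sprung flap in and keep it held open until the pad has dropped down inside, then let the flap spring shut. Leave the new pads, the grease tin and the wrench where they are.

Things in the scene. Friction and masses are not known exactly. Their poses are not given: they have to be found in the camera images.
- worn_a_mid (a point): A worn brake pad. Dark iron-grey backing plate 116 x 50 x 6 mm (long axis x, width y) with a 12 x 22 mm ear at each short end (140 mm over the ears), plate down on the carton; only 4 mm of smooth lining, 100 x 49 mm, is left on top, so the pad is 10 mm thick in all, without a groove. About 0.3 kg. The point is its centre, 5 mm above its underside; grasp it across its 50 mm width.
- worn_b_mid (a point): The other worn brake pad, the same as worn_a.
- new_a_mid (a point): A new brake pad, to be left alone. Dark iron-grey backing plate 116 x 50 x 6 mm (long axis x, width y) with a 12 x 22 mm ear at each short end (140 mm over the ears), plate down on the carton; 12 mm of lining on top, 18 mm thick in all, split by an 8 mm wide groove across its middle. The point is its centre, 9 mm above its underside.
- new_b_mid (a point): The other new brake pad, the same as new_a.
- carton: Flattened brown cardboard, 360 x 340 x 3 mm, fixed on the bench; the four pads lie on it in a two by two pattern, any pad in any place, about 160 mm apart along the carton's x and 150 mm along its y, with their long axes within 15 degrees of its x. Origin under its centre.
- bin: Grey sheet-steel scrap bin, closed on all sides, 220 (x) x 280 (y) x 240 mm high, fixed on the bench, to the left or to the right of the carton. The flap in its flat top is the only way in. Origin under its centre, z up, +x towards the flap's hinge, which lies on the side away from the robot (the bin is turned by up to 17 degrees).
- slot (a point): Centre of the opening in the bin's top, at the height of the top (240 mm). Axes as the bin's. The opening is 130 mm along x and 180 mm along y, filled by the flap when shut; the folded lip around it stands 5 mm high.
- flap (a joint): Angle of the bare steel flap, rad: 0 shut, level with the top; grows as it swings down into the bin, stop at 1.35. Hinged along its long edge at x = +65 mm from the opening's centre (coil springs show there). A spring shuts it: 0.35 N m to start, 0.65 N m at 1 rad (10 to 13 N pressed 30 mm from the hinge). It stays shut under the weight of a pad on its middle.
- flap_edge (a point): Middle of the flap's free edge, the long edge nearest the robot when shut; the flap is 175 mm long and reaches 130 mm from its hinge. Pressed straight down by 50 mm at 30 mm from the hinge it opens about 1 rad; a pad let go there, its long axis along the hinge, slides off into the bin while the fingers still hold the flap.
- grease_tin_mid (a point): Grease tin with a steel lid, 72 mm across, 75 mm high, standing beyond the work, to be left alone; the point is its centre.
- wrench_grip (a point): Steel wrench, 200 mm long, lying on the bench beyond the work, to be left alone; the point is on its handle.
Things that resemble listed ones, but are neither listed nor needed, are in the scene too. Leave any pink look-alike of the part that bears worn_b_mid alone. Leave any turquoise look-alike of the part that bears worn_a_mid alone.

How it is judged:
By the outcome, as a careful person would: the job done as asked, in the order asked, and still so for the second after the job is handed in, with the robot touching nothing.
It also fails if it takes over 69 s, if anything falls off the work surface, if the arm or the gripper's body presses on something with over 40 N, if the wrist force passes 120 N, or if a joint passes its speed limit or range.

## Working session

There is one attempt and no reset: what is moved stays moved. The work goes in short steps, Python scripts to look and compute and a tool call to move; the robot and the scene stay as the last step left them, time stands still between calls to the robot, and variables do not carry over. Pictures are saved under pics/ and viewed, and the job is handed in when it is done.

Besides the shell and the picture viewer there is one more tool, called after "Request:" by a JSON object that holds its "api" and its "payload", one argument or row to a line. jog_arm: Moves the arm, as the interface text tells. Its arguments: {"type":"object","properties":{"plan":{"type":"string"}},"required":["plan"]}

```bash
ls; mkdir -p pics; cat > h.py <<'E'
import numpy as np, cv2
from workcell import robot
def save(n,p,crop=None):
    im=p["image"][:,:,::-1]
    cv2.imwrite(f"pics/{n}.png",im)
def cloud(p):
    z=p["range_z"];K=p["camera_matrix"];h,w=z.shape
    u,v=np.meshgrid(np.arange(w),np.arange(h))
    c=np.stack([(u-K[0,2])/K[0,0]*z,(v-K[1,2])/K[1,1]*z,z],-1)
    T=p["extrinsics"];return c@T[:3,:3].T+T[:3,3]
E
python3 - <<'E'
from h import *
print(robot.observe())
for n in("scene","top","wrist"):
    p=robot.read_camera(n);save(n+"0",p);np.savez(f"{n}0.npz",**{k:p[k] for k in("image","range_z","camera_matrix","extrinsics")})
    for l in("worn_a_mid","new_a_mid","flap_edge","slot","bin","carton"):
        try:print(n,l,[(np.round(d["centre"],3).tolist(),round(d["score"],2)) for d in robot.recognise(l,p)])
        except Exception as e:print(n,l,e)
print(robot.observe()["time"])
E
```

```text
pics
{'time': 0.0, 'q': array([ 1.06497768e+00,  2.87192469e-01,  1.57821636e+00,  1.63544071e-05,
        1.27861613e+00, -1.50043003e-01]), 'dq': array([-0.00140065, -0.00046358, -0.00047038,  0.00025113, -0.00105925,
        0.00132082]), 'joint_efforts': array([-6.57736236e-04, -4.05970001e+01, -2.92629898e+01, -1.31443780e-04,
        5.70871387e-03, -7.68139046e-06]), 'tool_pos': array([0.23474972, 0.6320809 , 0.20610808]), 'ee_rot': array([-0.55577404, -3.0912282 ,  0.00360823]), 'wrist_force': array([-0.37302537, -0.60043564, -1.15346565]), 'wrist_torque': array([ 0.02495985,  0.0108522 , -0.01937321]), 'grip_width': 0.08550018099419265}
scene worn_a_mid [([0.474, 0.149, 0.014], 0.89), ([0.427, 0.611, 0.013], 0.85)]
scene new_a_mid [([0.627, 0.147, 0.026], 0.71), ([0.536, -0.23, 0.245], 0.61)]
scene flap_edge [([0.534, -0.231, 0.245], 0.69)]
scene slot [([0.58, -0.18, 0.244], 0.97)]
scene bin [([0.576, -0.178, 0.238], 0.95)]
scene carton [([0.561, 0.23, 0.004], 0.91), ([0.771, -0.068, 0.073], 0.66)]
top worn_a_mid [([0.424, 0.611, 0.01], 0.67), ([0.472, 0.148, 0.015], 0.63)]
top new_a_mid [([0.616, 0.141, 0.022], 0.96)]
top flap_edge [([0.533, -0.239, 0.239], 0.73), ([0.794, 0.111, 0.01], 0.58)]
top slot [([0.532, -0.223, 0.242], 0.95)]
top bin [([0.523, -0.225, 0.241], 0.66)]
top carton [([0.539, 0.223, 0.005], 0.85)]
wrist worn_a_mid [([0.412, 0.621, 0.01], 0.6)]
wrist new_a_mid []
wrist flap_edge []
wrist slot []
wrist bin []
wrist carton [([0.428, 0.244, -0.002], 0.81)]
1.05
```

View pics/scene0.png

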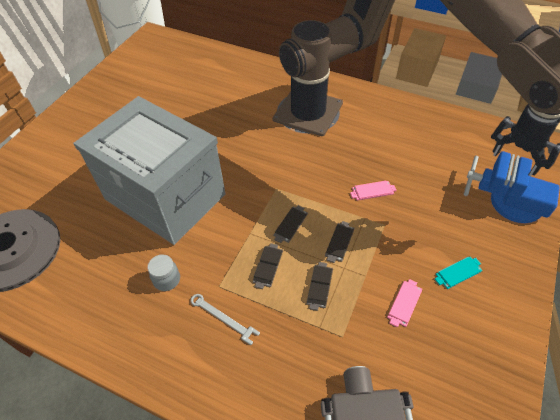

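View pics/top0.png

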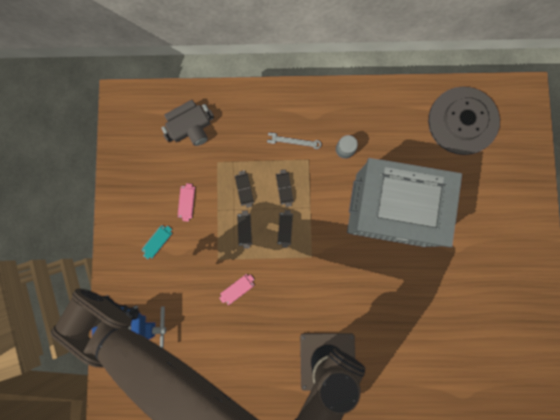

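View pics/wrist0.png

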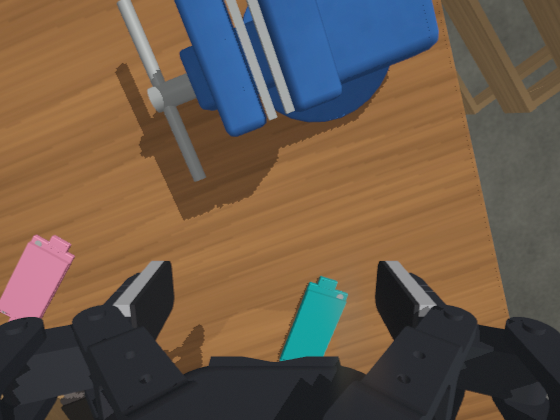

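```bash
python3 - <<'E'
from h import *
s=dict(np.load("scene0.npz"));t=dict(np.load("top0.npz"))
a=cv2.resize(s["image"][185:330,215:395,::-1],None,fx=4,fy=4,interpolation=cv2.INTER_CUBIC)
b=cv2.resize(t["image"][150:270,205:325,::-1],None,fx=4.5,fy=4.5,interpolation=cv2.INTER_CUBIC)
cv2.imwrite("pics/sz.png",np.clip(a*1.6,0,255).astype(np.uint8));cv2.imwrite("pics/tz.png",np.clip(b*1.8,0,255).astype(np.uint8))
for n,p in(("scene",s),("top",t)):
    c=cloud(p);im=p["image"].astype(int)
    print(n,p["extrinsics"][:3,3],p["camera_matrix"][0])
    dark=(im.max(-1)<75)&(c[...,0]>0.38)&(c[...,0]<.72)&(c[...,1]>.05)&(c[...,1]<.4)&(c[...,2]<.05)&(c[...,2]>.004)
    k,l,st,ce=cv2.connectedComponentsWithStats(dark.astype(np.uint8))
    for i in range(1,k):
        if st[i,4]<80: continue
        q=c[l==i]
        r=cv2.minAreaRect((q[:,:2]*1000).astype(np.float32))
        print(i,st[i,4],ce[i].round(1),q.mean(0).round(4),np.percentile(q[:,2],[10,25,50,75,90]).round(4),np.round(r[0],1),np.round(r[1],1),round(r[2],1))
E
```

```text
scene [1.14202289 0.44493933 1.05337535] [449.92347868   0.         288.29177974]
1 605 [289.7 224. ] [0.4729 0.1437 0.014 ] [0.0106 0.0126 0.0143 0.0158 0.017 ] [469.9 143.8] [ 50.6 136.9] 85.0
2 561 [339.3 240.7] [0.4686 0.2911 0.0145] [0.0117 0.0132 0.0146 0.0159 0.0172] [467.1 291.4] [114.3  49.2] 2.9
3 627 [266.9 265.4] [0.6239 0.1458 0.0213] [0.0158 0.0201 0.0221 0.0236 0.025 ] [620.2 145.6] [104.8  48.9] 8.8
4 652 [319.1 285.4] [0.6218 0.2929 0.0212] [0.0156 0.0199 0.022  0.0237 0.025 ] [618.8 292.5] [102.7  46.9] 12.1
top [0.38309972 0.13910705 1.41401628] [387.81494125   0.         280.00997363]
1 340 [244.2 188.4] [0.614  0.2899 0.0204] [0.0151 0.0185 0.021  0.0231 0.0251] [617.  290.1] [111.6  44.9] 11.8
2 335 [284.6 187.5] [0.6157 0.1429 0.0199] [0.0145 0.0176 0.0206 0.023  0.0247] [617.3 143.1] [107.5  43.1] 8.9
3 424 [285.1 228.3] [0.4673 0.1427 0.0128] [0.0084 0.0105 0.0131 0.015  0.017 ] [469.1 143. ] [ 47.8 131.5] 85.8
4 365 [244.4 229.7] [0.464 0.29  0.013] [0.0093 0.0108 0.013  0.0154 0.017 ] [465.  289.6] [ 48.8 105.2] 89.3
```

View pics/sz.png

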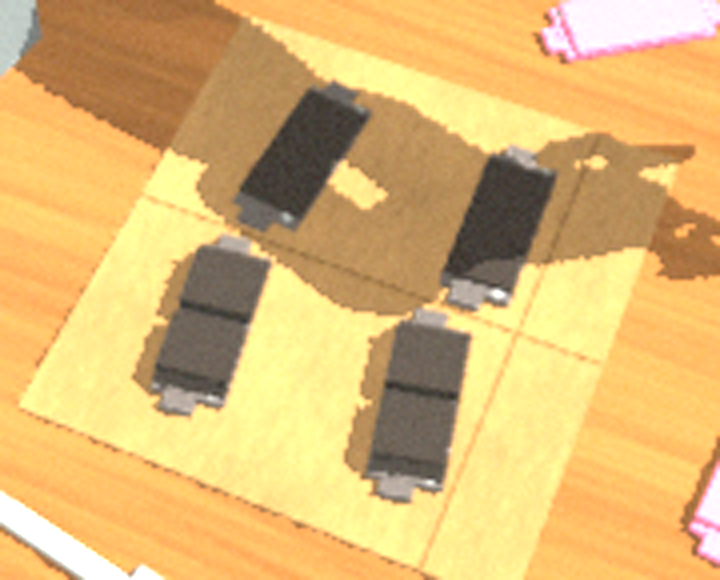

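View pics/tz.png

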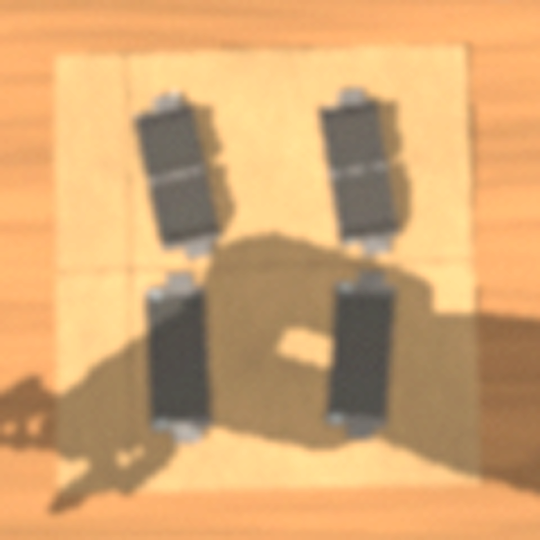

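```bash
python3 - <<'E'
from h import *
for n in("scene","top"):
    p=dict(np.load(n+"0.npz"));c=cloud(p);im=p["image"]
    m=(abs(c[...,2]-.242)<.012)&(c[...,0]>0.3)&(c[...,0]<.85)&(c[...,1]>-.45)&(c[...,1]<0.05)
    k,l,st,ce=cv2.connectedComponentsWithStats(m.astype(np.uint8));i=1+np.argmax(st[1:,4]);q=c[l==i]
    r=cv2.minAreaRect((q[:,:2]*1000).astype(np.float32));print(n,st[i],np.round(r[0]+r[1]+(r[2],),1),np.percentile(q[:,2],[2,50,98]).round(4))
    x,y,w,h=st[i,:4]; s=5
    cv2.imwrite(f"pics/bin_{n}.png",cv2.resize(im[y-8:y+h+8,x-8:x+w+8,::-1],None,fx=s,fy=s,interpolation=cv2.INTER_CUBIC))
    print("crop origin",x-8,y-8)
E
```

```text
scene [  74   96  143  100 7417] [ 531.4 -236.3  292.4  230.6   78.9] [0.234  0.2415 0.247 ]
crop origin 66 88
top [ 357  158  105   89 6952] [ 532.6 -238.3  288.8  227.1   79.4] [0.2351 0.2404 0.2467]
crop origin 349 150
```

View pics/bin_scene.png

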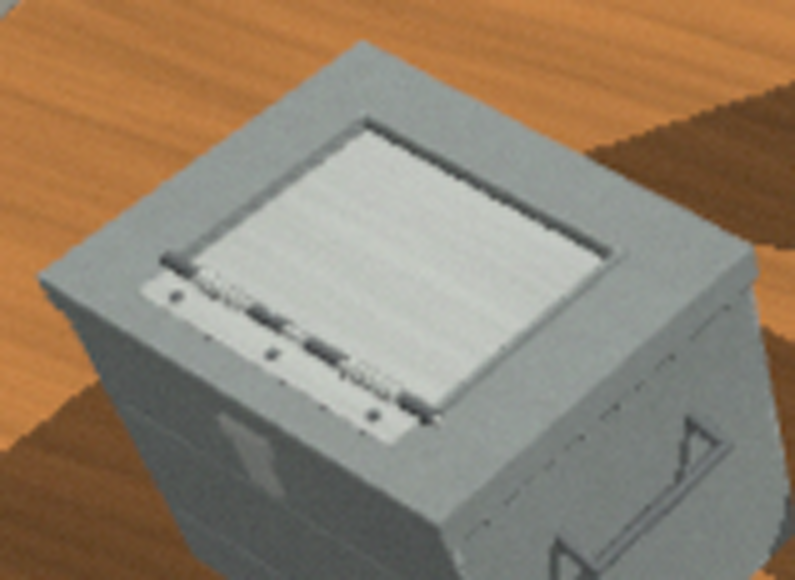

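View pics/bin_top.png

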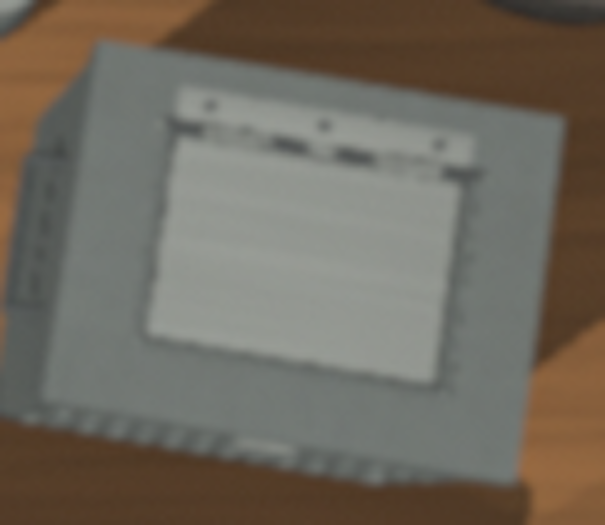

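```bash
cat >> h.py <<'E'
def ray(p,u,v,z):
    K=p["camera_matrix"];T=p["extrinsics"]
    d=T[:3,:3]@np.array([(u-K[0,2])/K[0,0],(v-K[1,2])/K[1,1],1]);o=T[:3,3]
    return o+d*(z-o[2])/d[2]
E
python3 - <<'E'
from h import *
for n,o,L in(("scene",(66,88),dict(binA=(362,40),binB=(755,245),binC=(440,527),binD=(38,275),fL=(365,124),fR=(608,255),hL=(165,258),hR=(435,415))),
 ("top",(349,150),dict(binA=(97,40),binB=(565,117),binC=(517,485),binD=(42,400),hL=(170,125),hR=(480,173),fL=(147,337),fR=(437,387),fhL=(175,140),fhR=(463,185)))):
    p=dict(np.load(n+"0.npz"))
    P={k:ray(p,o[0]+v[0]/5-.4,o[1]+v[1]/5-.4,.24)[:2] for k,v in L.items()}
    for k,v in P.items():print(n,k,v.round(4))
    b=[P["bin"+x] for x in "ABCD"];print("binc",np.mean(b,0).round(4),[np.round((np.linalg.norm(b[i]-b[i-1]),np.degrees(np.arctan2(*(b[i]-b[i-1])[::-1]))),3) for i in range(4)])
    for a,c in(("fL","fR"),("hL","hR")):
        d=P[a]-P[c];print(a,np.linalg.norm(d).round(4),np.degrees(np.arctan2(d[1],d[0])).round(2),((P[a]+P[c])/2).round(4))
E
```

```text
scene binA [ 0.3931 -0.3577]
scene binB [ 0.4452 -0.0758]
scene binC [ 0.6688 -0.1162]
scene binD [ 0.6146 -0.3986]
scene fL [ 0.4506 -0.3146]
scene fR [ 0.4826 -0.141 ]
scene hL [ 0.578  -0.3473]
scene hR [ 0.6113 -0.1586]
binc [ 0.5304 -0.2371] [array([  0.225, 169.543]), array([ 0.287, 79.538]), array([  0.227, -10.239]), array([   0.288, -100.877])]
fL 0.1765 -100.45 [ 0.4666 -0.2278]
hL 0.1916 -100.01 [ 0.5946 -0.253 ]
top binA [ 0.6687 -0.1153]
top binB [ 0.6168 -0.3983]
top binC [ 0.3935 -0.3569]
top binD [ 0.4475 -0.0749]
top hL [ 0.615  -0.1581]
top hR [ 0.5829 -0.345 ]
top fL [ 0.4849 -0.1394]
top fR [ 0.4527 -0.3123]
top fhL [ 0.6057 -0.1608]
top fhR [ 0.5756 -0.3343]
binc [ 0.5316 -0.2364] [array([  0.225, -10.354]), array([   0.288, -100.387]), array([  0.227, 169.501]), array([ 0.287, 79.164])]
fL 0.1759 79.45 [ 0.4688 -0.2259]
hL 0.1896 80.24 [ 0.5989 -0.2515]
```

```bash
cat >> h.py <<'E'
from scipy.spatial.transform import Rotation as Ro
def target_R(psi):
    c,s=np.cos(psi),np.sin(psi);return np.array([[-s,c,0],[c,s,0],[0,0,-1.]])
def delta(xyz,psideg):
    o=robot.observe();R=Ro.from_rotvec(o["ee_rot"]).as_matrix();p=o["tool_pos"]
    y=R[:,1];
    print("t",round(o["time"],2),"tcp",p.round(4),"psi",np.degrees(np.arctan2(y[1],y[0])).round(2),"tilt",(R[:,2]).round(4),"grip",round(o["grip_width"],4),"F",o["wrist_force"].round(1),"q",o["q"].round(2))
    if xyz is None:return
    d=R.T@(np.array(xyz)-p)*100
    rv=Ro.from_matrix(R.T@target_R(np.radians(psideg))).as_rotvec()
    print("tool-frame shift cm",d.round(2),"turn",rv.round(3))
E
python3 - <<'E'
from h import *
w=dict(np.load("wrist0.npz"));T=w["extrinsics"];o=robot.observe();R=Ro.from_rotvec(o["ee_rot"]).as_matrix()
print("cam in tool",(R.T@(T[:3,3]-o["tool_pos"])).round(4));print((R.T@T[:3,:3]).round(3),w["camera_matrix"][0])
delta([.466,.290,.2],91)
E
```

```text
cam in tool [ 0.065   0.0003 -0.166 ]
[[-0.    -0.966 -0.26 ]
 [ 1.     0.    -0.   ]
 [ 0.    -0.26   0.966]] [337.37990729   0.         274.17209327]
t 1.05 tcp [0.2351 0.6327 0.2075] psi 69.61 tilt [-0. -0. -1.] grip 0.0855 F [0.6 0.2 0.1] q [ 1.06  0.29  1.58  0.    1.28 -0.15]
tool-frame shift cm [-33.58 -24.08   0.75] turn [-0.    -0.    -0.373]
```

Request:
{"api": "jog_arm", "payload": {
  "plan": "100 -4.2 -3.0 0 0 0 0;100 -4.2 -3.0 0 0 0 0;100 -4.2 -3.0 0 0 0 0;100 -4.2 -3.0 0 0 0 0;100 -4.2 -3.0 0 0 0 0;100 -4.2 -3.0 0 0 0 0;100 -4.2 -3.0 0 0 0 -0.185;100 -4.2 -3.0 0 0 0 -0.185"
}}

```text
time: 2.05
tool_pos: [0.4739, 0.296, 0.2079]
ee_rot: [-0.027, 3.141, 0.001]
wrist_force: [1.1, -0.4, 0.3]
grip_width: 0.0856
```

```bash
cat > look.py <<'E'
from h import *
import sys
def look(n):
    p=robot.read_camera("wrist");save(n,p);np.savez(f"{n}.npz",**{k:p[k] for k in("image","range_z","camera_matrix","extrinsics")})
    c=cloud(p);im=p["image"].astype(int)
    m=(c[...,2]>.008)&(c[...,2]<.05)&(im.max(-1)<90)&(p["range_z"]>.25)&(c[...,0]>.36)&(c[...,0]<.75)&(c[...,1]>.03)&(c[...,1]<.42)
    m=cv2.morphologyEx(m.astype(np.uint8),cv2.MORPH_OPEN,np.ones((3,3),np.uint8))
    k,l,st,ce=cv2.connectedComponentsWithStats(m)
    for i in range(1,k):
        if st[i,4]<600: continue
        q=c[l==i];r=cv2.minAreaRect((q[:,:2]*1000).astype(np.float32))
        v=np.linalg.eigh(np.cov(q[:,:2].T))[1][:,1]
        print(st[i,:4],ce[i].round(0),st[i,4],"mean",q.mean(0).round(4),"z%",np.percentile(q[:,2],[10,50,90]).round(4),"rect",np.round(r[0]+r[1]+(r[2],),1),"pca",np.degrees(np.arctan(v[1]/v[0])).round(1))
    return p
if __name__=="__main__":
    look(sys.argv[1]);delta([.466,.290,.2],91)
E
python3 look.py w1
```

```text
[110 125  49  97] [134. 172.] 4354 mean [0.467  0.1454 0.0128] z% [0.0118 0.0128 0.0138] rect [469.7 144.4  50.5 103.1  85.4] pca -5.0
[246 128  48  94] [271. 174.] 4106 mean [0.4658 0.2919 0.0127] z% [0.0117 0.0127 0.0137] rect [468.6 292.1 102.1  48.3   2.9] pca 2.8
[241 253  57  88] [269. 296.] 3431 mean [0.609  0.2919 0.0196] z% [0.0146 0.0207 0.0217] rect [616.6 293.3 111.9  49.1  11.9] pca 11.9
[113 254  46  32] [131. 266.] 759 mean [0.5737 0.134  0.0176] z% [0.012  0.0191 0.0215] rect [577.7 139.4  29.5  50.3  10.7] pca -65.8
t 2.1 tcp [0.4782 0.292  0.208 ] psi 91.14 tilt [ 0.0043 -0.003  -1.    ] grip 0.085 F [ 2.6 -1.7  0.2] q [ 0.37  0.03  1.86 -0.    1.24 -1.22]
tool-frame shift cm [ 1.22 -0.17  0.8 ] turn [-0.003  0.004  0.002]
```

View pics/w1.png

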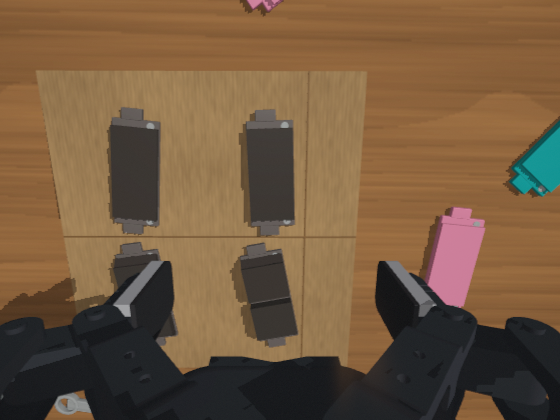

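Request:
{"api": "jog_arm", "payload": {
  "plan": "100 0.5 0 3 0 0 -0.03;100 0.5 0 4 0 0 0;100 0 0 4 0 0 0;100 0 0 3 0 0 0;100 0 0 0 0 0 0"
}}

```text
time: 2.72
tool_pos: [0.461, 0.2964, 0.0648]
ee_rot: [0.064, -3.135, 0.003]
wrist_force: [-1.1, -0.2, 0.2]
grip_width: 0.0854
```

```bash
python3 - <<'E'
from h import *
delta([.4675,.292,.010],92.8)
E
```

```text
t 2.73 tcp [0.461  0.2964 0.0648] psi 92.32 tilt [-0.0058 -0.0023 -1.    ] grip 0.0854 F [-1.1 -0.2  0.2] q [ 0.39  0.18  1.99  0.    0.98 -1.23]
tool-frame shift cm [-0.67 -0.45  5.48] turn [-0.002 -0.006 -0.008]
```

Request:
{"api": "jog_arm", "payload": {
  "plan": "100 0 0 0 0 0 0;100 0 0 0 0 0 0"
}}

```text
time: 2.98
tool_pos: [0.4647, 0.2978, 0.0697]
ee_rot: [-0.064, 3.137, 0.002]
wrist_force: [-0.1, 0.2, -0.1]
grip_width: 0.0853
```

```bash
python3 - <<'E'
from h import *
delta([.4675,.292,.010],92.8)
E
```

```text
t 2.98 tcp [0.4647 0.2978 0.0697] psi 92.35 tilt [ 0.0036  0.0014 -1.    ] grip 0.0853 F [-0.1  0.2 -0.1] q [ 0.39  0.17  1.98 -0.    0.98 -1.23]
tool-frame shift cm [-0.24 -0.6   5.97] turn [ 0.001  0.004 -0.008]
```

Request:
{"api": "jog_arm", "payload": {
  "plan": "100 -0.15 -0.3 1.5 0 0 -0.004;100 -0.15 -0.25 1.5 0 0 -0.004;100 0 0 1 0 0 0;100 0 0 0.5 0 0 0;100 0 0 0 0 0 0;100 0 0 0 0 0 0"
}}

```text
time: 3.72
tool_pos: [0.4668, 0.292, 0.0229]
ee_rot: [-0.077, 3.14, 0.0]
wrist_force: [0.2, -0.6, 0.2]
grip_width: 0.0856
```

```bash
python3 - <<'E'
from h import *
delta([.4675,.292,.010],92.8)
p=robot.read_camera("wrist");save("w2",p)
delta([.4675,.292,.010],92.8)
E
```

```text
t 3.73 tcp [0.4668 0.292  0.0229] psi 92.82 tilt [ 8.e-04  3.e-04 -1.e+00] grip 0.0856 F [ 0.2 -0.6  0.2] q [ 0.37  0.24  2.   -0.    0.89 -1.25]
tool-frame shift cm [-0.07  0.    1.29] turn [0.    0.001 0.   ]
t 3.77 tcp [0.4669 0.292  0.023 ] psi 92.81 tilt [ 1.e-03  4.e-04 -1.e+00] grip 0.0856 F [0.1 0.3 0.3] q [ 0.37  0.24  2.   -0.    0.89 -1.25]
tool-frame shift cm [-0.06 -0.    1.3 ] turn [0.    0.001 0.   ]
```

View pics/w2.png

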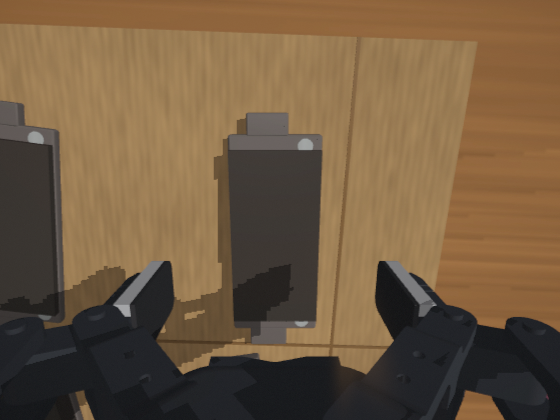

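Request:
{"api": "jog_arm", "payload": {
  "plan": "100 0 0 0.7 0 0 0;100 0 0 0.6 0 0 0;100 0 0 0 0 0 0;0 0 0 0 0 0 0;0 0 0 0 0 0 0;0 0 0 0 0 0 0;0 0 0 0 0 0 0"
}}

```text
time: 4.65
tool_pos: [0.4666, 0.2918, 0.0096]
ee_rot: [-0.077, 3.14, 0.0]
wrist_force: [0.4, -0.5, 0.1]
grip_width: 0.0125
```

```bash
python3 - <<'E'
from h import *
delta([.4675,.292,.20],92.8)
p=robot.read_camera("wrist");save("w3",p)
E
```

```text
t 4.65 tcp [0.4666 0.2918 0.0096] psi 92.81 tilt [ 2.e-04  1.e-04 -1.e+00] grip 0.0125 F [ 0.4 -0.5  0.1] q [ 0.37  0.27  2.01  0.    0.87 -1.25]
tool-frame shift cm [ -0.1    0.02 -19.04] turn [0. 0. 0.]
```

View pics/w3.png

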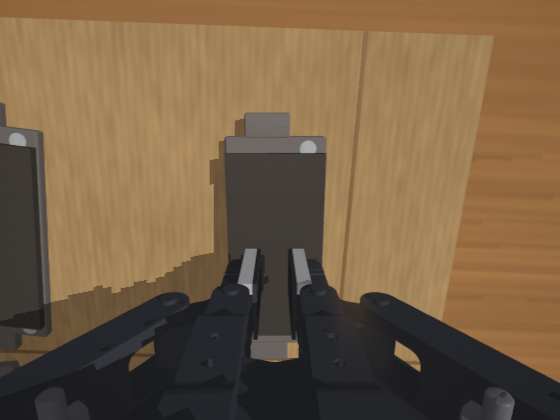

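```bash
python3 - <<'E'
from h import *
p=robot.read_camera("wrist");save("w4",p);c=cloud(p)
for v in range(225,345,10):
    print(v,[(u,c[v,u].round(3).tolist()) for u in(230,248,275,302,320)])
delta(None,0)
E
```

```text
225 [(230, [0.454, 0.269, 0.013]), (248, [0.454, 0.278, 0.012]), (275, [0.453, 0.292, 0.013]), (302, [0.453, 0.305, 0.012]), (320, [0.452, 0.314, 0.013])]
235 [(230, [0.46, 0.269, 0.012]), (248, [0.459, 0.278, 0.013]), (275, [0.459, 0.292, 0.012]), (302, [0.458, 0.306, 0.013]), (320, [0.457, 0.315, 0.013])]
245 [(230, [0.465, 0.269, 0.012]), (248, [0.465, 0.278, 0.012]), (275, [0.464, 0.292, 0.012]), (302, [0.463, 0.306, 0.013]), (320, [0.462, 0.315, 0.013])]
255 [(230, [0.47, 0.269, 0.013]), (248, [0.47, 0.278, 0.013]), (275, [0.469, 0.292, 0.014]), (302, [0.469, 0.306, 0.012]), (320, [0.468, 0.316, 0.014])]
265 [(230, [0.476, 0.269, 0.012]), (248, [0.461, 0.281, 0.045]), (275, [0.475, 0.293, 0.013]), (302, [0.46, 0.303, 0.046]), (320, [0.474, 0.316, 0.013])]
275 [(230, [0.482, 0.269, 0.012]), (248, [0.46, 0.281, 0.055]), (275, [0.48, 0.293, 0.013]), (302, [0.46, 0.302, 0.055]), (320, [0.48, 0.317, 0.012])]
285 [(230, [0.487, 0.269, 0.013]), (248, [0.402, 0.289, 0.176]), (275, [0.487, 0.293, 0.012]), (302, [0.453, 0.3, 0.076]), (320, [0.485, 0.317, 0.013])]
295 [(230, [0.456, 0.277,
[... 167 characters left out ...]
0.456, 0.283, 0.085]), (275, [0.498, 0.294, 0.013]), (302, [0.455, 0.3, 0.085]), (320, [0.455, 0.305, 0.085])]
315 [(230, [0.451, 0.28, 0.098]), (248, [0.451, 0.284, 0.098]), (275, [0.505, 0.294, 0.012]), (302, [0.45, 0.298, 0.099]), (320, [0.45, 0.303, 0.098])]
325 [(230, [0.45, 0.28, 0.104]), (248, [0.451, 0.285, 0.103]), (275, [0.51, 0.294, 0.013]), (302, [0.45, 0.298, 0.103]), (320, [0.449, 0.302, 0.103])]
335 [(230, [0.451, 0.281, 0.107]), (248, [0.45, 0.285, 0.107]), (275, [0.517, 0.295, 0.012]), (302, [0.45, 0.298, 0.108]), (320, [0.45, 0.302, 0.107])]
t 4.75 tcp [0.4665 0.2918 0.0096] psi 92.81 tilt [ 0.  0. -1.] grip -0.0001 F [-0.1 -0.5  0.5] q [ 0.37  0.27  2.01 -0.    0.87 -1.25]
```

```bash
python3 - <<'E'
from h import *
p=robot.read_camera("wrist");c=cloud(p)
a=p["image"][200:350,200:350,::-1];a=cv2.resize(a,None,fx=5,fy=5,interpolation=cv2.INTER_NEAREST);cv2.imwrite("pics/w5.png",np.clip(a*2.0,0,255).astype(np.uint8)[:600])
for v in range(246,276,3):print(v,[round(float(x),3) for x in c[v,236:280:4,2]])
E
```

```text
246 [0.012, 0.013, 0.014, 0.012, 0.013, 0.014, 0.013, 0.013, 0.012, 0.013, 0.013]
249 [0.013, 0.014, 0.012, 0.012, 0.013, 0.013, 0.038, 0.038, 0.039, 0.038, 0.038]
252 [0.014, 0.176, 0.012, 0.012, 0.013, 0.013, 0.041, 0.042, 0.042, 0.041, 0.041]
255 [0.012, 0.014, 0.012, 0.013, 0.012, 0.013, 0.045, 0.045, 0.044, 0.045, 0.044]
258 [0.013, 0.013, 0.013, 0.012, 0.012, 0.012, 0.047, 0.048, 0.047, 0.048, 0.047]
261 [0.012, 0.013, 0.013, 0.042, 0.041, 0.042, 0.051, 0.051, 0.051, 0.051, 0.051]
264 [0.014, 0.013, 0.045, 0.045, 0.045, 0.046, 0.053, 0.053, 0.054, 0.053, 0.054]
267 [0.013, 0.012, 0.047, 0.048, 0.048, 0.048, 0.056, 0.055, 0.057, 0.056, 0.056]
270 [0.013, 0.013, 0.05, 0.05, 0.05, 0.05, 0.059, 0.06, 0.06, 0.058, 0.059]
273 [0.012, 0.053, 0.054, 0.054, 0.053, 0.054, 0.062, 0.062, 0.062, 0.062, 0.062]
```

View pics/w5.png

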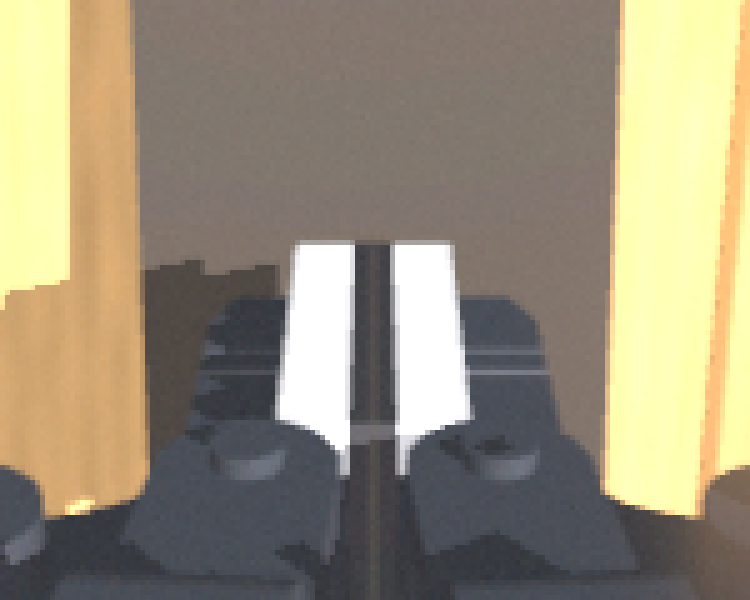

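```bash
python3 - <<'E'
from h import *
p=robot.read_camera("scene");np.savez("scene1.npz",**{k:p[k] for k in("image","range_z","camera_matrix","extrinsics")});c=cloud(p)
x0,y0,x1,y1=280,150,400,270
a=cv2.resize(p["image"][y0:y1,x0:x1,::-1],None,fx=5,fy=5,interpolation=cv2.INTER_CUBIC);cv2.imwrite("pics/s1.png",np.clip(a*1.7,0,255).astype(np.uint8))
E
```

```text
(no output)
```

View pics/s1.png

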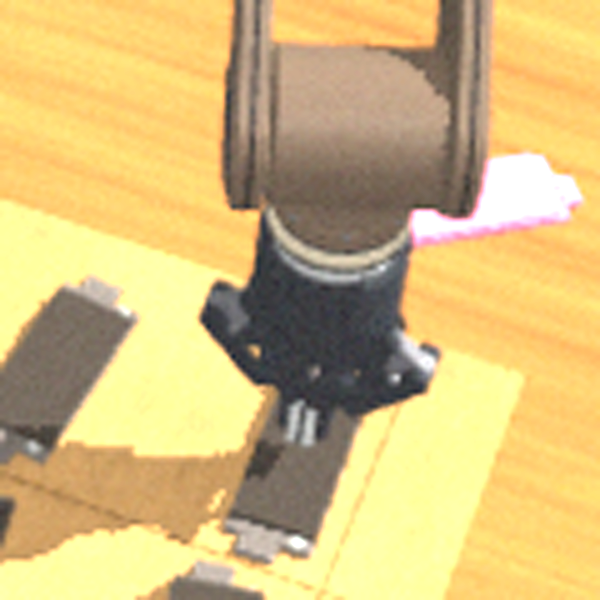

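```bash
python3 - <<'E'
from h import *
p=dict(np.load("scene1.npz"));c=cloud(p)
for z in(.0,.015,.03,.035,.04,.05):print(z,ray(p,340,238,z).round(4))
for v in range(228,246,2):print(v,c[v,338].round(3),c[v,341].round(3),c[v,343].round(3))
E
```

```text
0.0 [0.4503 0.2878 0.    ]
0.015 [0.4601 0.29   0.015 ]
0.03 [0.47   0.2923 0.03  ]
0.035 [0.4733 0.293  0.035 ]
0.04 [0.4766 0.2937 0.04  ]
0.05 [0.4831 0.2952 0.05  ]
228 [0.476 0.284 0.08 ] [0.466 0.29  0.071] [0.476 0.297 0.089]
230 [0.48  0.286 0.078] [0.474 0.292 0.075] [0.477 0.298 0.081]
232 [0.476 0.286 0.063] [0.478 0.294 0.071] [0.472 0.298 0.065]
234 [0.475 0.286 0.053] [0.48  0.295 0.064] [0.471 0.299 0.056]
236 [0.48  0.288 0.051] [0.479 0.296 0.055] [0.47  0.3   0.045]
238 [0.46  0.284 0.011] [0.477 0.297 0.042] [0.458 0.298 0.017]
240 [0.467 0.287 0.013] [0.465 0.295 0.014] [0.464 0.3   0.017]
242 [0.474 0.289 0.013] [0.47  0.297 0.014] [0.468 0.302 0.013]
244 [0.479 0.291 0.012] [0.475 0.299 0.011] [0.474 0.304 0.013]
```

```bash
python3 - <<'E'
from h import *
Tc=np.array([[0,-.966,-.26],[1,0,0],[0,-.26,.966]]);tc=np.array([.065,.0003,-.166])
def toolcloud(p):
    z=p["range_z"];K=p["camera_matrix"];h,w=z.shape
    u,v=np.meshgrid(np.arange(w),np.arange(h))
    c=np.stack([(u-K[0,2])/K[0,0]*z,(v-K[1,2])/K[1,1]*z,z],-1);return c@Tc.T+tc
p=dict(np.load("w1.npz"));t=toolcloud(p)
near=(p["range_z"]>.02)&(p["range_z"]<.2)
print("open: min/max y, max z",t[near][:,2].max(),np.percentile(t[near][:,2],[99,99.9]))
for v in range(258,330,8):print(v,[(u,t[v,u].round(3).tolist()) for u in(135,150,165,385,400,420) if near[v,u]])
q=robot.read_camera("wrist");np.savez("w6.npz",**{k:q[k] for k in("image","range_z","camera_matrix","extrinsics")})
t=toolcloud(q);near=(q["range_z"]>.02)&(q["range_z"]<.15)
print("shut",np.percentile(t[near][:,2],[99,99.9,100]))
for lo in np.arange(-.12,-.02,.01):
    m=near&(t[...,2]>lo)&(t[...,2]<=lo+.01)
    if m.sum():print(round(lo,3),m.sum(),"y",t[m][:,1].min().round(3),t[m][:,1].max().round(3),"x",t[m][:,0].min().round(3),t[m][:,0].max().round(3))
near=(p["range_z"]>.02)&(p["range_z"]<.17);t=toolcloud(p)
for lo in np.arange(-.12,-.02,.01):
    m=near&(t[...,2]>lo)&(t[...,2]<=lo+.01)
    if m.sum():print("open",round(lo,3),m.sum(),"y",t[m][:,1].min().round(3),t[m][:,1].max().round(3),"x",t[m][:,0].min().round(3),t[m][:,0].max().round(3))
E
```

```text
open: min/max y, max z -0.03612031995214693 [-0.04269006 -0.03769165]
258 []
266 [(150, [0.01, -0.048, -0.046]), (165, [0.01, -0.042, -0.044]), (385, [0.01, 0.043, -0.046]), (400, [0.011, 0.049, -0.046])]
274 [(135, [0.007, -0.054, -0.045]), (150, [0.011, -0.045, -0.053]), (165, [0.007, -0.042, -0.045]), (385, [0.007, 0.043, -0.046]), (400, [0.01, 0.046, -0.053])]
282 [(135, [0.011, -0.048, -0.06]), (150, [0.01, -0.043, -0.059]), (165, [0.004, -0.042, -0.047]), (385, [0.004, 0.043, -0.047]), (400, [0.01, 0.044, -0.059]), (420, [0.007, 0.055, -0.052])]
290 [(135, [0.011, -0.046, -0.065]), (150, [0.009, -0.042, -0.061]), (165, [0.001, -0.042, -0.048]), (385, [0.001, 0.043, -0.047]), (400, [0.009, 0.043, -0.062]), (420, [0.011, 0.048, -0.066])]
298 [(135, [0.011, -0.043, -0.071]), (150, [0.006, -0.042, -0.062]), (165, [-0.003, -0.043, -0.047]), (385, [-0.002, 0.043, -0.049]), (400, [0.006, 0.043, -0.063]), (420, [0.011, 0.046, -0.071])]
306 [(135, [0.01, -0.042, -0.074]), (150, [0.003, -0.043, -0.062]), (165, [-0.005, -0.042, -0.049]), (400, [0.004, 0.043, -0.063]), (420, [0.01, 0.045, 
[... 558 characters left out ...]
.008 0.018
-0.09 6241 y -0.046 0.047 x -0.009 0.017
-0.08 5633 y -0.038 0.039 x -0.013 0.014
-0.07 1721 y -0.031 0.031 x -0.012 0.014
-0.06 613 y -0.013 0.014 x -0.012 0.011
-0.05 728 y -0.013 0.014 x 0.006 0.011
-0.04 573 y -0.013 0.014 x 0.006 0.011
-0.03 62 y -0.006 0.011 x 0.006 0.011
open -0.12 8787 y -0.034 0.059 x 0.006 0.021
open -0.11 12580 y -0.062 0.066 x -0.005 0.018
open -0.1 12126 y -0.074 0.075 x -0.013 0.018
open -0.09 7907 y -0.074 0.075 x -0.013 0.014
open -0.08 1492 y -0.067 0.068 x 0.001 0.013
open -0.07 1887 y -0.056 0.057 x -0.011 0.012
open -0.06 1798 y -0.056 0.057 x -0.012 0.011
open -0.05 1346 y -0.056 0.057 x -0.012 0.011
open -0.04 229 y -0.049 0.046 x -0.011 0.01
```

Request:
{"api": "jog_arm", "payload": {
  "plan": "60 0 0 0 0 0 0;60 0 0 0 0 0 0;60 0 0 0 0 0 0;60 0 0 0 0 0 0;60 0 0 0 0 0 0"
}}

```text
time: 5.52
tool_pos: [0.4665, 0.2918, 0.0095]
ee_rot: [0.077, -3.141, 0.0]
wrist_force: [0.1, -0.2, 0.1]
grip_width: 0.0513
```

```bash
python3 - <<'E'
from h import *
Tc=np.array([[0,-.966,-.26],[1,0,0],[0,-.26,.966]]);tc=np.array([.065,.0003,-.166])
q=robot.read_camera("wrist");save("w7",q)
z=q["range_z"];K=q["camera_matrix"];h,w=z.shape
u,v=np.meshgrid(np.arange(w),np.arange(h))
t=np.stack([(u-K[0,2])/K[0,0]*z,(v-K[1,2])/K[1,1]*z,z],-1)@Tc.T+tc
near=(z>.02)&(z<.145)
for lo in np.arange(-.12,-.02,.005):
    m=near&(t[...,2]>lo)&(t[...,2]<=lo+.005)
    if m.sum():print(round(lo,3),m.sum(),"y",t[m][:,1].min().round(3),t[m][:,1].max().round(3),"x",t[m][:,0].min().round(3),t[m][:,0].max().round(3))
delta([.467,.292,-.0285],92.8)
E
```

```text
-0.12 2614 y -0.051 0.053 x 0.011 0.021
-0.115 5579 y -0.055 0.058 x 0.006 0.019
-0.11 7126 y -0.059 0.062 x 0.0 0.018
-0.105 7369 y -0.062 0.064 x -0.005 0.018
-0.1 5749 y -0.062 0.063 x -0.011 0.018
-0.095 3593 y -0.062 0.062 x -0.013 0.018
-0.09 2894 y -0.06 0.061 x -0.013 0.017
-0.085 7123 y -0.06 0.06 x -0.013 0.014
-0.08 2808 y -0.058 0.06 x -0.013 0.014
-0.075 1373 y -0.056 0.058 x 0.005 0.014
-0.07 412 y -0.047 0.048 x -0.004 0.013
-0.065 1031 y -0.032 0.033 x -0.012 0.011
-0.06 634 y -0.038 0.04 x -0.012 0.011
-0.055 710 y -0.039 0.04 x -0.012 0.011
-0.05 593 y -0.039 0.04 x -0.012 0.011
-0.045 551 y -0.039 0.039 x -0.012 0.011
-0.04 477 y -0.039 0.04 x -0.012 0.011
-0.035 200 y -0.038 0.039 x -0.004 0.011
t 5.58 tcp [0.4665 0.2918 0.0095] psi 92.81 tilt [ 0.  0. -1.] grip 0.0513 F [-0.9 -0.3 -0.1] q [ 0.37  0.27  2.01 -0.    0.87 -1.25]
tool-frame shift cm [-0.05  0.02  3.8 ] turn [0. 0. 0.]
```

View pics/w7.png

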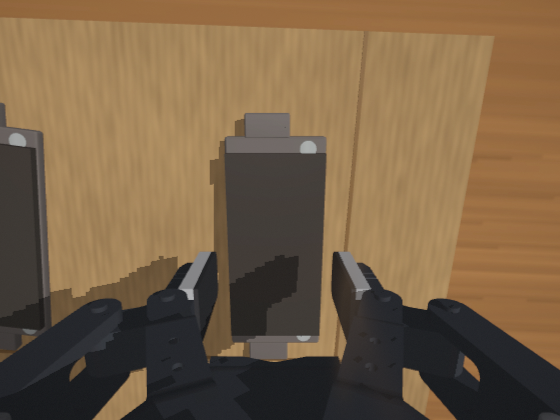

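Request:
{"api": "jog_arm", "payload": {
  "plan": "90 0 0 0 0 0 0;90 0 0 0.5 0 0 0;90 0 0 1.3 0 0 0;90 0 0 1.2 0 0 0;90 0 0 0.8 0 0 0;90 0 0 0 0 0 0;30 0 0 0 0 0 0;30 0 0 0 0 0 0"
}}

```text
time: 6.58
tool_pos: [0.4699, 0.2929, -0.0234]
ee_rot: [-0.078, 3.136, 0.001]
wrist_force: [-5.6, -3.4, 22.7]
grip_width: 0.0479
```

Request:
{"api": "jog_arm", "payload": {
  "plan": "0 0 0 0 0 0 0;0 0 0 0 0 0 0;0 0 0 0 0 0 0"
}}

```text
time: 6.95
tool_pos: [0.47, 0.2929, -0.0233]
ee_rot: [-0.078, 3.135, 0.002]
wrist_force: [-4.2, -2.2, 19.5]
grip_width: 0.0481
```

```bash
python3 - <<'E'
from h import *
q=robot.read_camera("wrist");save("w8",q)
delta([.467,.292,.15],92.8)
E
```

```text
t 7.0 tcp [ 0.47    0.2929 -0.0233] psi 92.86 tilt [ 0.0056  0.0012 -1.    ] grip 0.0479 F [-4.8 -2.7 19.9] q [ 0.37  0.33  2.   -0.    0.8  -1.25]
tool-frame shift cm [  0.2   -0.06 -17.33] turn [0.001 0.006 0.001]
```

View pics/w8.png

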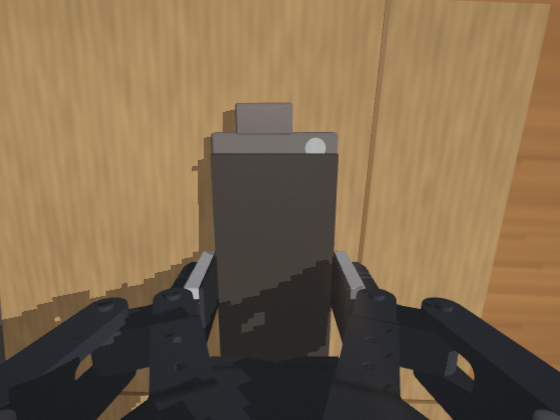

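Request:
{"api": "jog_arm", "payload": {
  "plan": "0 0 0 -0.5 0 0 0;0 0 0 -1 0 0 0;0 0 0 -2 0 0 0;0 0 0 -3 0 0 0;0 0 0 -3 0 0 0;0 0 0 -2 0 0 0;0 0 0 0 0 0 0"
}}

```text
time: 7.88
tool_pos: [0.4672, 0.2921, 0.0879]
ee_rot: [-0.077, 3.138, 0.002]
wrist_force: [0.1, 0.4, -4.5]
grip_width: 0.0477
```

```bash
python3 - <<'E'
from h import *
q=robot.read_camera("wrist");save("w9",q)
q=robot.read_camera("scene");cv2.imwrite("pics/s2.png",cv2.resize(q["image"][120:300,250:430,::-1],None,fx=3.3,fy=3.3,interpolation=cv2.INTER_CUBIC))
delta([.467,.292,.15],92.8)
E
```

```text
t 7.97 tcp [0.4655 0.2914 0.0853] psi 92.81 tilt [-2.e-03 -7.e-04 -1.e+00] grip 0.0476 F [ 0.6 -0.2 -4.3] q [ 0.37  0.15  1.98  0.    1.02 -1.25]
tool-frame shift cm [-0.14  0.05 -6.47] turn [-0.001 -0.002  0.   ]
```

View pics/w9.png

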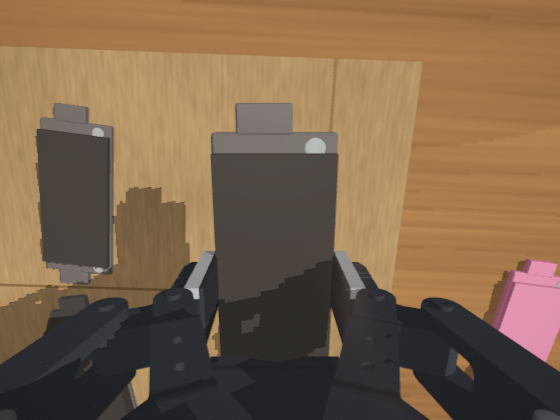

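View pics/s2.png

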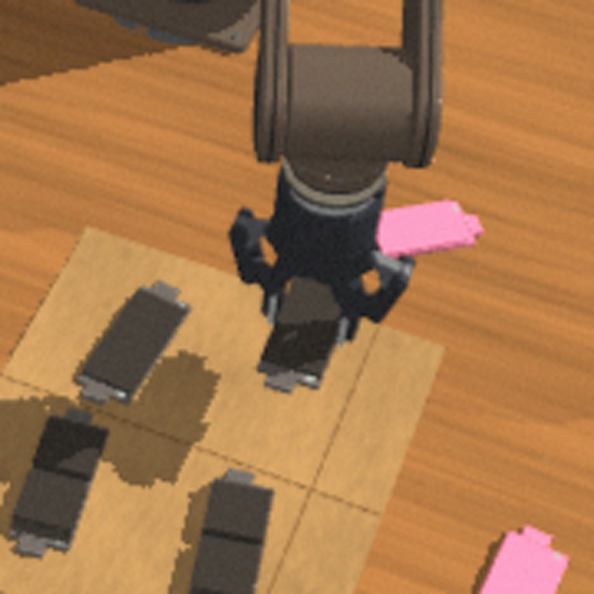

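Request:
{"api": "jog_arm", "payload": {
  "plan": "0 0 0 -3 0 0 0.18;0 0 0 -4.5 0 0 0.18;0 0 0 -4.5 0 0 0.18;0 0 0 -4 0 0 0.18;0 0 0 -2 0 0 0.18;0 0 0 0 0 0 0.18;0 0 0 0 0 0 0.18;0 0 0 0 0 0 0.18"
}}

```text
time: 8.98
tool_pos: [0.4655, 0.2914, 0.2638]
ee_rot: [-2.019, -2.404, 0.006]
wrist_force: [0.2, -0.3, -3.0]
grip_width: 0.0478
```

Request:
{"api": "jog_arm", "payload": {
  "plan": "0 0 0 0 0 0 0.18;0 0 0 0 0 0 0.18;0 0 0 0 0 0 0"
}}

```text
time: 9.35
tool_pos: [0.4657, 0.2914, 0.2642]
ee_rot: [-2.409, -2.014, 0.006]
wrist_force: [-0.4, 0.3, -3.0]
grip_width: 0.0481
```

```bash
python3 - <<'E'
from h import *
delta([.529,-.2365,.265],-10.4)
E
```

```text
t 9.35 tcp [0.4657 0.2914 0.2642] psi -10.21 tilt [-0.0039 -0.0015 -1.    ] grip 0.0481 F [-0.4  0.3 -3. ] q [ 0.37 -0.03  1.82  0.    1.35  0.55]
tool-frame shift cm [-5.083e+01  1.559e+01 -3.000e-02] turn [-0.004  0.002  0.003]
```

Request:
{"api": "jog_arm", "payload": {
  "plan": "0 -3 0.9 0 0 0 0;0 -5.4 1.7 0 0 0 0;0 -5.4 1.7 0 0 0 0;0 -5.4 1.7 0 0 0 0;0 -5.4 1.7 0 0 0 0;0 -5.4 1.7 0 0 0 0;0 -5.4 1.7 0 0 0 0;0 -5.4 1.7 0 0 0 0"
}}

```text
time: 10.35
tool_pos: [0.5189, -0.1342, 0.2654]
ee_rot: [-2.408, -2.016, 0.001]
wrist_force: [1.1, 0.9, -2.5]
grip_width: 0.0477
```

Request:
{"api": "jog_arm", "payload": {
  "plan": "0 -4.5 1.4 0 0 0 0;0 -3.5 1.0 0 0 0 0;0 -1.5 0.5 0 0 0 0;0 0 0 0 0 0 0;0 0 0 0 0 0 0"
}}

```text
time: 10.98
tool_pos: [0.5307, -0.2299, 0.2662]
ee_rot: [-2.409, -2.014, -0.0]
wrist_force: [0.7, -0.3, -2.3]
grip_width: 0.0476
```

```bash
python3 - <<'E'
from h import *
q=robot.read_camera("wrist");save("w10",q)
q=robot.read_camera("scene");cv2.imwrite("pics/s3.png",cv2.resize(q["image"][60:220,50:250,::-1],None,fx=3.5,fy=3.5,interpolation=cv2.INTER_CUBIC))
delta([.529,-.2365,.265],-10.4)
E
```

```text
t 11.07 tcp [ 0.5309 -0.2298  0.2666] psi -10.2 tilt [ 0.e+00  4.e-04 -1.e+00] grip 0.0479 F [-0.4  0.5 -3.9] q [-0.58  0.03  1.75  0.    1.35 -0.41]
tool-frame shift cm [-0.69 -0.07  0.16] turn [-0.    -0.     0.003]
```

View pics/w10.png

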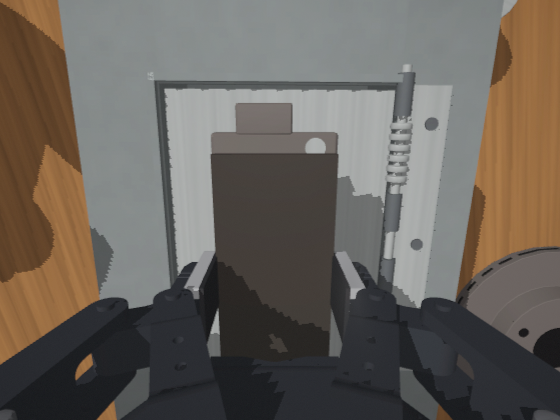

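View pics/s3.png

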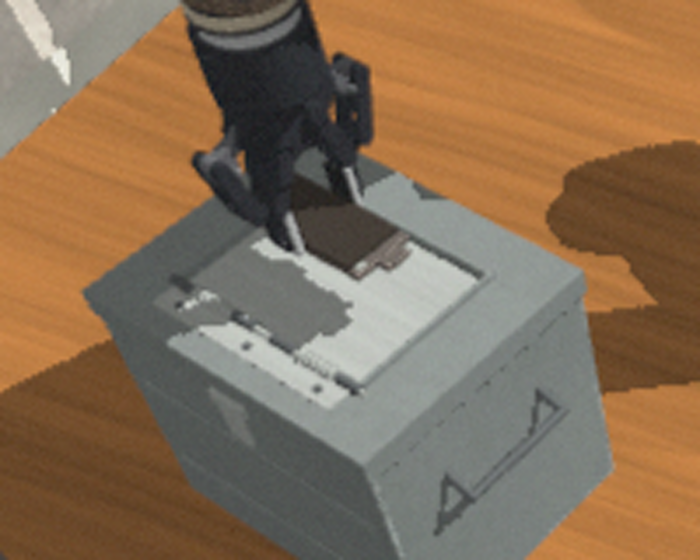

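```bash
python3 - <<'E'
from h import *
q=robot.read_camera("wrist");c=cloud(q)
S=np.array([.531,-.2368]);bx=np.array([.9836,-.1805]);by=np.array([.1805,.9836])
for v,us in((120,(150,160,168,380,392,404)),(200,(160,170,180,375,385,395,405)),(250,(165,172,180,375,386,395,404))):
    for u in us:
        d=c[v,u];print(v,u,"z",d[2].round(4),"bin xy",((d[:2]-S)@bx).round(4),((d[:2]-S)@by).round(4))
d=robot.observe()["tool_pos"][:2]-S;print("tcp bin",d@bx,d@by)
v,u=250,275;print(c[v,u])
E
```

```text
120 150 z 0.2445 bin xy -0.0679 0.0721
120 160 z 0.24 bin xy -0.064 0.0721
120 168 z 0.2397 bin xy -0.0596 0.0721
120 380 z 0.2386 bin xy 0.0578 0.0725
120 392 z 0.1094 bin xy 0.1082 0.0727
120 404 z 0.2431 bin xy 0.0694 0.0725
200 160 z 0.2451 bin xy -0.066 0.028
200 170 z 0.4326 bin xy -0.0013 0.0723
200 180 z 0.2388 bin xy -0.0564 0.0265
200 375 z 0.2387 bin xy 0.0586 0.0269
200 385 z 0.2399 bin xy 0.0641 0.0272
200 395 z 0.2453 bin xy 0.068 0.0285
200 405 z 0.2413 bin xy 0.0753 0.0275
250 165 z 0.2441 bin xy -0.066 -0.0029
250 172 z 0.2386 bin xy -0.0635 -0.0051
250 180 z 0.2393 bin xy -0.0584 -0.0048
250 375 z 0.2373 bin xy 0.0616 -0.0052
250 386 z 0.2422 bin xy 0.0667 -0.0032
250 395 z 0.242 bin xy 0.0722 -0.0033
250 404 z 0.2414 bin xy 0.0779 -0.0035
tcp bin -0.001332925792611649 0.0067500448944276545
[ 0.5341012  -0.21661247  0.30219572]
```

Request:
{"api": "jog_arm", "payload": {
  "plan": "0 -0.4 -0.1 1.5 0 0 0;0 -0.3 0 2.0 0 0 0;0 0 0 1.0 0 0 0;0 0 0 1 0 0 0;0 0 0 1 0 0 0;0 0 0 0.5 0 0 0;0 0 0 0 0 0 0"
}}

```text
time: 12.0
tool_pos: [0.5297, -0.2381, 0.1998]
ee_rot: [2.409, 2.011, 0.003]
wrist_force: [-3.7, 3.2, 6.6]
grip_width: 0.0479
```

```bash
python3 - <<'E'
from h import *
delta([.529,-.2365,.164],-10.4)
E
```

```text
t 12.0 tcp [ 0.5297 -0.2381  0.1998] psi -10.3 tilt [ 0.0035 -0.0013 -1.    ] grip 0.0479 F [-3.7  3.2  6.6] q [-0.6   0.08  1.82  0.    1.23 -0.42]
tool-frame shift cm [ 0.15 -0.12  3.58] turn [0.004 0.001 0.002]
```

Request:
{"api": "jog_arm", "payload": {
  "plan": "0 0 0 0.8 0 0 0;0 0 0 0.8 0 0 0;0 0 0 0.8 0 0 0;0 0 0 0.6 0 0 0;0 0 0 0.3 0 0 0;0 0 0 0 0 0 0"
}}

```text
time: 12.75
tool_pos: [0.5312, -0.2402, 0.1691]
ee_rot: [2.405, 2.006, 0.003]
wrist_force: [-4.5, 0.9, 10.8]
grip_width: 0.0478
```

```bash
python3 - <<'E'
from h import *
q=robot.read_camera("wrist");save("w11",q);c=cloud(q)
q2=robot.read_camera("scene");cv2.imwrite("pics/s4.png",cv2.resize(q2["image"][60:220,50:250,::-1],None,fx=3.5,fy=3.5,interpolation=cv2.INTER_CUBIC))
delta([.529,-.2365,.164],-10.4)
S=np.array([.531,-.2368]);bx=np.array([.9836,-.1805]);by=np.array([.1805,.9836])
for v in (60,90):
  for u in range(120,440,20):
    d=c[v,u];print(v,u,"z",d[2].round(3),"bin",((d[:2]-S)@bx).round(3),((d[:2]-S)@by).round(3),end=" | ")
E
```

```text
t 12.85 tcp [ 0.5312 -0.2402  0.1692] psi -10.32 tilt [ 0.0075 -0.006  -1.    ] grip 0.0474 F [-4.2  0.7  9.7] q [-0.6   0.11  1.85 -0.    1.17 -0.42]
tool-frame shift cm [ 0.32 -0.28  0.51] turn [0.008 0.005 0.001]
60 120 z 0.082 bin -0.104 0.102 | 60 140 z 0.044 bin -0.104 0.107 | 60 160 z 0.013 bin -0.098 0.112 | 60 180 z 0.01 bin -0.081 0.113 | 60 200 z 0.011 bin -0.063 0.113 | 60 220 z 0.012 bin -0.045 0.113 | 60 240 z 0.011 bin -0.027 0.113 | 60 260 z 0.013 bin -0.01 0.112 | 60 280 z 0.012 bin 0.008 0.113 | 60 300 z 0.17 bin 0.013 0.088 | 60 320 z 0.18 bin 0.021 0.087 | 60 340 z 0.19 bin 0.027 0.085 | 60 360 z 0.198 bin 0.033 0.084 | 60 380 z 0.205 bin 0.039 0.083 | 60 400 z 0.21 bin 0.044 0.082 | 60 420 z 0.216 bin 0.048 0.081 | 90 120 z 0.087 bin -0.105 0.082 | 90 140 z 0.051 bin -0.104 0.084 | 90 160 z 0.011 bin -0.1 0.087 | 90 180 z 0.011 bin -0.082 0.087 | 90 200 z 0.013 bin -0.064 0.087 | 90 220 z 0.013 bin -0.046 0.087 | 90 240 z 0.011 bin -0.028 0.088 | 90 260 z 0.147 bin -0.006 0.077 | 90 280 z 0.158 bin 0.004 0.076 | 90 300 z 0.17 bin 0.013 0.076 | 90 320 z 0.181 bin 0.021 0.075 | 90 340 z 0.189 bin 0.028 0.074 | 90 360 z 0.198 bin 0.034 0.073 | 90 380 z 0.204 bin 0.04 0.073 | 90 400 z 0.212 bin 0.044 0.072 | 90 420 z 0.217 bin 0.049 0.072 |
```

View pics/w11.png

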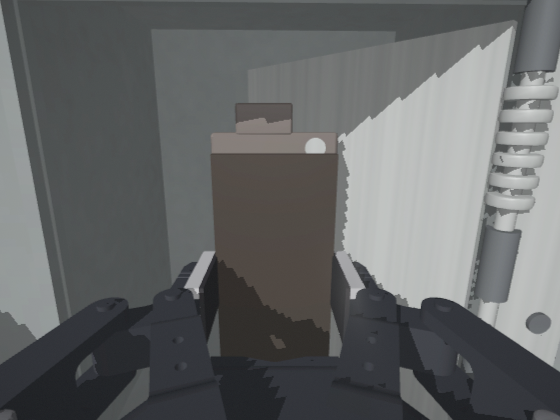

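View pics/s4.png

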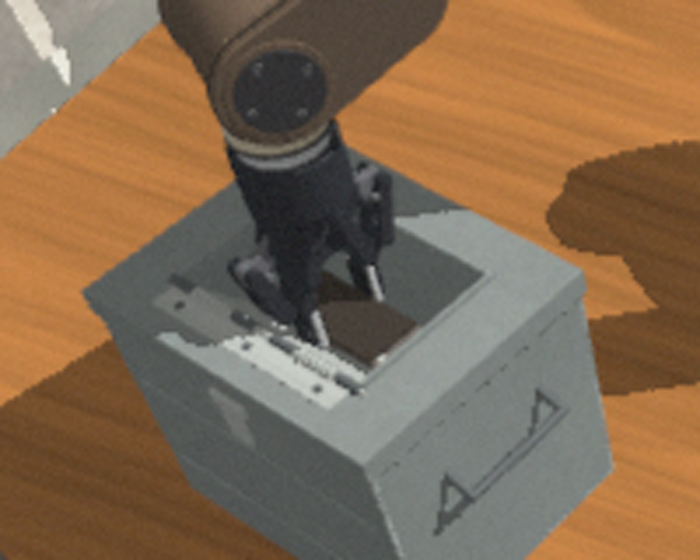

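Request:
{"api": "jog_arm", "payload": {
  "plan": "0 0.1 -0.3 0.4 0 0 0;0 0.1 0 0.4 0 0 0;0 0 0 0.2 0 0 0;0 0 0 0 0 0 0;64 0 0 0 0 0 0;66 0 0 0 0 0 0;66 0 0 0 0 0 0;66 0 0 0 0 0 0"
}}

```text
time: 13.85
tool_pos: [0.5276, -0.2372, 0.1569]
ee_rot: [2.409, 2.008, 0.001]
wrist_force: [1.9, -2.0, 7.8]
grip_width: 0.0563
```

```bash
python3 - <<'E'
from h import *
q=robot.read_camera("wrist");save("w12",q);c=cloud(q)
delta([.529,-.2365,.164],-10.4)
E
```

```text
t 13.9 tcp [ 0.5276 -0.2372  0.1569] psi -10.39 tilt [ 0.0038 -0.0039 -1.    ] grip 0.0563 F [ 2.1 -1.8  6.8] q [-0.6   0.12  1.87 -0.    1.15 -0.42]
tool-frame shift cm [ 0.09  0.13 -0.71] turn [0.004 0.003 0.   ]
```

View pics/w12.png

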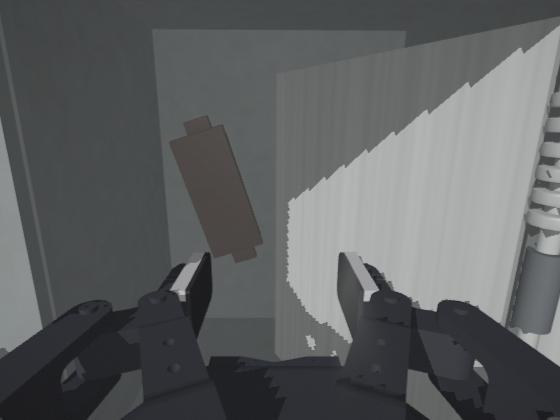

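Request:
{"api": "jog_arm", "payload": {
  "plan": "66 0 0 -1 0 0 0;66 0 0 -2 0 0 0;66 0 0 -2.5 0 0 0;66 0 0 -2.5 0 0 0;66 0 0 -2.5 0 0 0;66 0 0 -1 0 0 0;66 0 0 0 0 0 0"
}}

```text
time: 14.78
tool_pos: [0.5264, -0.2356, 0.2697]
ee_rot: [2.41, 2.011, 0.001]
wrist_force: [-0.7, -0.1, -1.0]
grip_width: 0.0563
```

```bash
python3 - <<'E'
from h import *
q=robot.read_camera("wrist");save("w13",q)
delta([.4685,.1448,.2],85)
E
```

```text
t 14.82 tcp [ 0.5259 -0.2353  0.2683] psi -10.31 tilt [ 0.e+00  1.e-04 -1.e+00] grip 0.0563 F [-0.1 -0.5 -0.4] q [-0.6   0.03  1.76  0.    1.36 -0.42]
tool-frame shift cm [ 36.37 -12.45   6.84] turn [ 0.    -0.    -1.664]
```

View pics/w13.png

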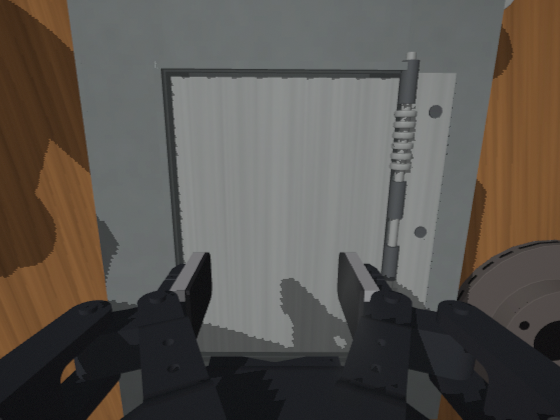

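Request:
{"api": "jog_arm", "payload": {
  "plan": "90 3.4 -1.15 0 0 0 0;90 5.2 -1.8 0 0 0 0;90 5.5 -1.9 0 0 0 0;90 5.5 -1.9 0 0 0 0;90 5.5 -1.9 0 0 0 0;90 5.5 -1.9 0 0 0 0;90 3.8 -1.25 0 0 0 -0.1;90 2 -0.65 0 0 0 -0.18"
}}

```text
time: 15.82
tool_pos: [0.4653, 0.1466, 0.2669]
ee_rot: [-2.097, -2.336, 0.003]
wrist_force: [-0.6, 0.4, 0.0]
grip_width: 0.0768
```

Request:
{"api": "jog_arm", "payload": {
  "plan": "90 0 0 0 0 0 -0.18;90 0 0 1 0 0 -0.18;90 0 0 2 0 0 -0.18;90 0 0 2 0 0 -0.18;90 0 0 2 0 0 -0.18;90 0 0 2 0 0 -0.18;90 0 0 1 0 0 -0.18;90 0 0 0 0 0 -0.124"
}}

```text
time: 16.82
tool_pos: [0.4647, 0.1444, 0.1655]
ee_rot: [-0.129, -3.133, 0.001]
wrist_force: [-0.4, -0.5, 0.7]
grip_width: 0.0767
```

Request:
{"api": "jog_arm", "payload": {
  "plan": "90 0 0 0 0 0 0"
}}

```text
time: 16.95
tool_pos: [0.4657, 0.1445, 0.167]
ee_rot: [-0.139, -3.136, 0.001]
wrist_force: [0.6, 0.5, -0.1]
grip_width: 0.077
```

```bash
python3 look.py w14; python3 - <<'E'
from h import *
delta([.4685,.1448,.03],85)
E
```

```text
[249 140  51 103] [274. 190.] 5065 mean [0.4667 0.1443 0.0127] z% [0.0118 0.0127 0.0136] rect [469.9 144.1  48.4 102.7  84.9] pca -4.9
[406 263  43  42] [430. 282.] 1011 mean [0.5745 0.2953 0.0184] z% [0.0125 0.0202 0.0213] rect [581.6 293.4  44.2  33.5  12.4] pca 38.2
[253 277  64  85] [285. 319.] 3667 mean [0.6041 0.1434 0.0195] z% [0.0142 0.0207 0.0217] rect [608.  143.7  90.2  49.2   8.6] pca 9.4
t 17.0 tcp [0.466  0.1446 0.1675] psi 84.89 tilt [-1.9e-03 -2.0e-04 -1.0e+00] grip 0.0768 F [ 0.5 -0.1  0.9] q [ 0.09 -0.09  2.06  0.    1.17 -1.39]
tool-frame shift cm [ 1.3  14.49 -3.25] turn [-0.    -0.002 -0.107]
t 17.0 tcp [0.466  0.1446 0.1675] psi 84.89 tilt [-1.9e-03 -2.0e-04 -1.0e+00] grip 0.0768 F [ 0.5 -0.1  0.9] q [ 0.09 -0.09  2.06  0.    1.17 -1.39]
tool-frame shift cm [-0.27  0.05 13.75] turn [-0.    -0.002 -0.002]
```

View pics/w14.png

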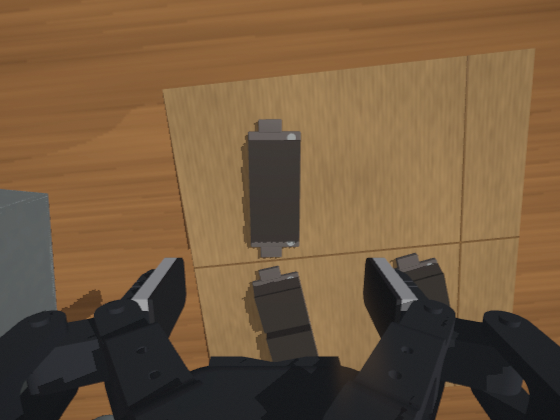

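Request:
{"api": "jog_arm", "payload": {
  "plan": "90 -0.1 0 2 0 0 0;90 -0.1 0 4 0 0 0;90 0 0 4 0 0 0;90 0 0 3 0 0 0;90 0 0 2 0 0 0;90 0 0 1.2 0 0 0;90 0 0 0 0 0 0;90 0 0 0 0 0 0"
}}

```text
time: 18.0
tool_pos: [0.4695, 0.1445, 0.0074]
ee_rot: [0.137, 3.137, 0.0]
wrist_force: [-0.4, -0.6, -0.0]
grip_width: 0.0769
```

```bash
python3 - <<'E'
from h import *
q=robot.read_camera("wrist");save("w15",q)
delta([.468,.1443,-.021],85)
E
```

```text
t 18.05 tcp [0.4696 0.1445 0.0076] psi 85.0 tilt [ 2.1e-03  2.0e-04 -1.0e+00] grip 0.0769 F [ 0.5 -0.9 -0.4] q [ 0.09  0.15  2.15 -0.    0.84 -1.39]
tool-frame shift cm [ 0.16 -0.04  2.86] turn [0.    0.002 0.   ]
```

Request:
{"api": "jog_arm", "payload": {
  "plan": "90 0.1 0 1 0 0 0;90 0 0 1 0 0 0;90 0 0 0.8 0 0 0;90 0 0 0 0 0 0;40 0 0 0 0 0 0;0 0 0 0 0 0 0;0 0 0 0 0 0 0;0 0 0 0 0 0 0"
}}

```text
time: 19.05
tool_pos: [0.4684, 0.1445, -0.0207]
ee_rot: [0.136, 3.137, -0.0]
wrist_force: [-0.4, -0.9, 5.2]
grip_width: 0.0475
```

```bash
python3 - <<'E'
from h import *
delta([.468,.1443,-.021],85)
E
```

```text
t 19.05 tcp [ 0.4684  0.1445 -0.0207] psi 85.03 tilt [ 1.4e-03 -1.0e-04 -1.0e+00] grip 0.0475 F [-0.4 -0.9  5.2] q [ 0.09  0.21  2.15 -0.    0.78 -1.39]
tool-frame shift cm [ 0.03 -0.02  0.03] turn [0.    0.001 0.   ]
```

Request:
{"api": "jog_arm", "payload": {
  "plan": "0 0 0 -0.6 0 0 0;0 0 0 -2 0 0 0;0 0 0 -4 0 0 0;0 0 0 -5 0 0 0.18;0 0 0 -5 0 0 0.18;0 0 0 -5 0 0 0.18;0 0 0 -4 0 0 0.18;0 0 0 -2.5 0 0 0.18"
}}

```text
time: 20.05
tool_pos: [0.4675, 0.1446, 0.2612]
ee_rot: [1.496, 2.761, 0.002]
wrist_force: [0.4, -0.4, -3.2]
grip_width: 0.0477
```

Request:
{"api": "jog_arm", "payload": {
  "plan": "0 0 0 -0.5 0 0 0.18;0 0 0 0 0 0 0.18;0 0 0 0 0 0 0.18;0 0 0 0 0 0 0.18;0 0 0 0 0 0 0.045;0 0 0 0 0 0 0"
}}

```text
time: 20.8
tool_pos: [0.4668, 0.1445, 0.2633]
ee_rot: [-2.412, -2.011, 0.003]
wrist_force: [-0.8, 0.2, -2.6]
grip_width: 0.0474
```

```bash
python3 - <<'E'
from h import *
q=robot.read_camera("wrist");save("w16",q)
delta([.528,-.2365,.265],-10.4)
E
```

```text
t 20.85 tcp [0.4669 0.1445 0.2635] psi -10.33 tilt [-0.0019 -0.     -1.    ] grip 0.0475 F [ 0.5  0.3 -2.6] q [ 0.09 -0.17  1.96  0.    1.36  0.27]
tool-frame shift cm [-36.39  12.84  -0.16] turn [-0.002  0.     0.001]
```

View pics/w16.png

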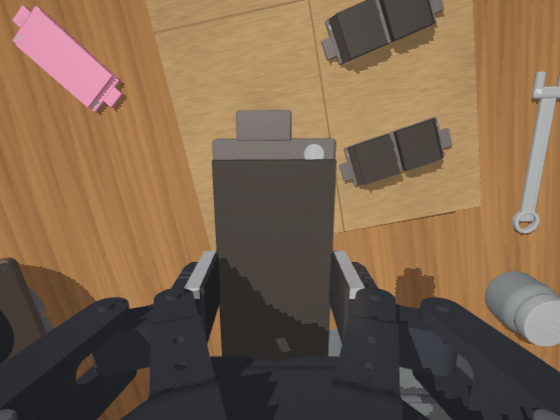

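Request:
{"api": "jog_arm", "payload": {
  "plan": "0 -3 1.1 0 0 0 0;0 -5.2 1.8 0 0 0 0;0 -5.5 1.9 0 0 0 0;0 -5.5 1.9 0 0 0 0;0 -5.5 1.9 0 0 0 0;0 -5.5 1.9 0 0 0 0;0 -4 1.5 0 0 0 0;0 -2.2 0.8 0 0 0 0"
}}

```text
time: 21.85
tool_pos: [0.5277, -0.2385, 0.2637]
ee_rot: [-2.414, -2.009, 0.0]
wrist_force: [-0.1, -0.2, -2.5]
grip_width: 0.0474
```

Request:
{"api": "jog_arm", "payload": {
  "plan": "0 0 0 0 0 0 0;0 0 0 0 0 0 0"
}}

```text
time: 22.1
tool_pos: [0.5278, -0.2353, 0.2642]
ee_rot: [-2.411, -2.012, -0.001]
wrist_force: [-0.1, 0.5, -3.3]
grip_width: 0.0476
```

```bash
python3 - <<'E'
from h import *
q=robot.read_camera("wrist");save("w17",q)
delta([.528,-.2365,.155],-10.4)
E
```

```text
t 22.15 tcp [ 0.5279 -0.2351  0.2644] psi -10.29 tilt [-3.e-04  8.e-04 -1.e+00] grip 0.0478 F [-0.3 -0.1 -3.2] q [-0.59  0.03  1.76  0.    1.35 -0.42]
tool-frame shift cm [-0.15  0.04 10.94] turn [-0.    -0.001  0.002]
```

View pics/w17.png

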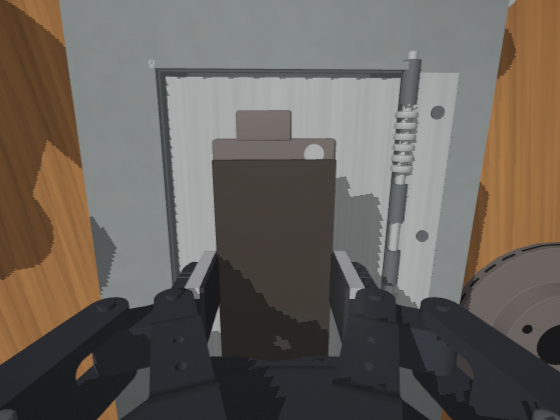

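Request:
{"api": "jog_arm", "payload": {
  "plan": "0 -0.1 0 2 0 0 0;0 0 0 2 0 0 0;0 0 0 1 0 0 0;0 0 0 1 0 0 0;0 0 0 1 0 0 0;0 0 0 0.9 0 0 0;0 0 -0.1 0.8 0 0 0;0 0 -0.1 0.8 0 0 0"
}}

```text
time: 23.15
tool_pos: [0.5302, -0.2396, 0.1765]
ee_rot: [2.402, 2.003, 0.007]
wrist_force: [-2.0, 0.7, 14.8]
grip_width: 0.0475
```

Request:
{"api": "jog_arm", "payload": {
  "plan": "0 0 0 0.8 0 0 0;0 0 0 0.6 0 0 0;0 0 0 0.2 0 0 0;0 0 0 0 0 0 0"
}}

```text
time: 23.65
tool_pos: [0.5275, -0.2389, 0.1576]
ee_rot: [2.408, 2.007, 0.001]
wrist_force: [-5.4, 1.5, 9.9]
grip_width: 0.0475
```

```bash
python3 - <<'E'
from h import *
q=robot.read_camera("wrist");save("w18",q)
delta([.5276,-.2372,.156],-10.4)
E
```

```text
t 23.7 tcp [ 0.5275 -0.2389  0.1576] psi -10.37 tilt [ 0.0047 -0.0045 -1.    ] grip 0.0472 F [-4.3  0.9  9.6] q [-0.6   0.12  1.87 -0.    1.15 -0.42]
tool-frame shift cm [ 0.17 -0.02  0.16] turn [0.005 0.004 0.   ]
```

View pics/w18.png

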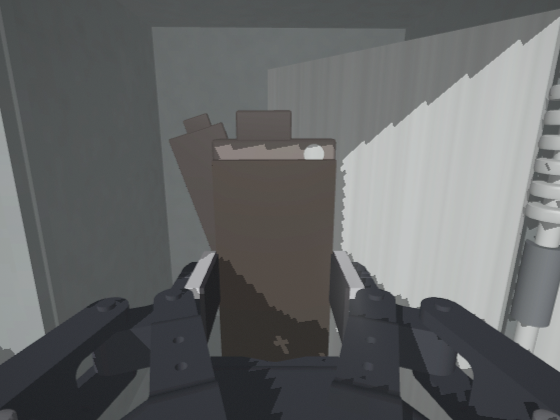

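Flap held open and the first pad visible on the bin floor; same state as the first drop. Releasing.

Request:
{"api": "jog_arm", "payload": {
  "plan": "64 0 0 0 0 0 0;66 0 0 0 0 0 0;66 0 0 0 0 0 0;66 0 0 0 0 0 0;66 0 0 0 0 0 0"
}}

```text
time: 24.32
tool_pos: [0.5275, -0.2388, 0.1558]
ee_rot: [2.409, 2.008, 0.001]
wrist_force: [4.1, -3.4, 6.1]
grip_width: 0.056
```

```bash
python3 - <<'E'
from h import *
q=robot.read_camera("wrist");save("w19",q)
delta(None,0)
E
```

```text
t 24.38 tcp [ 0.5275 -0.2388  0.1558] psi -10.39 tilt [ 0.0042 -0.0039 -1.    ] grip 0.056 F [ 5.  -3.   6.2] q [-0.6   0.12  1.87 -0.    1.15 -0.42]
```

View pics/w19.png

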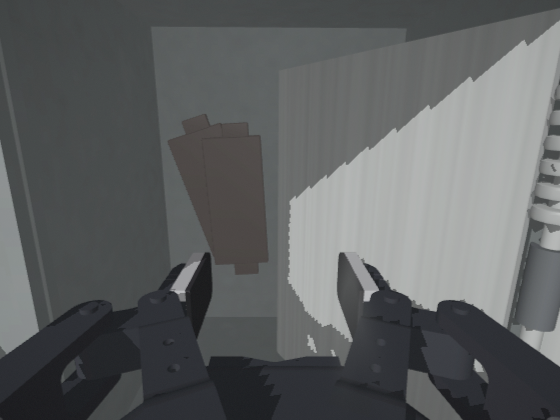

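Both worn pads lie on the bin floor (around (205,180) and (235,200)), clear of the flap. Letting the flap close.

Request:
{"api": "jog_arm", "payload": {
  "plan": "66 0 0 -1 0 0 0;66 0 0 -2 0 0 0;66 0 0 -2.5 0 0 0;66 0 0 -2.5 0 0 0;66 0 0 -3 0 0 0;66 0 0 -3 0 0 0;66 0 0 -2 0 0 0;66 0 0 0 0 0 0"
}}

```text
time: 25.38
tool_pos: [0.5265, -0.2375, 0.3156]
ee_rot: [2.41, 2.009, 0.002]
wrist_force: [0.8, -0.2, -0.6]
grip_width: 0.0565
```

Request:
{"api": "jog_arm", "payload": {
  "plan": "66 0 0 0 0 0 0;66 0 0 0 0 0 0;66 0 0 0 0 0 0;66 0 0 0 0 0 0"
}}

```text
time: 25.88
tool_pos: [0.5257, -0.2371, 0.313]
ee_rot: [-2.413, -2.011, 0.0]
wrist_force: [0.4, -0.2, 0.1]
grip_width: 0.0563
```

```bash
python3 - <<'E'
from h import *
q=robot.read_camera("wrist");save("w20",q)
c=cloud(q)
S=np.array([.531,-.2368]);bx=np.array([.9836,-.1805]);b=(c[...,:2]-S)@bx
m=(abs(b)<.05)&(q["range_z"]>.2)&(c[...,2]<.26)&(np.arange(420)[:,None]<240);print("flap z",np.percentile(c[m][:,2],[2,50,98]))
q=robot.read_camera("scene");save("s5",q)
delta(None,0)
E
```

```text
flap z [0.23727542 0.23900196 0.24383702]
t 25.98 tcp [ 0.5258 -0.2372  0.3133] psi -10.38 tilt [-2.e-04  2.e-04 -1.e+00] grip 0.0561 F [0.7 0.5 0.1] q [-0.6   0.01  1.7  -0.    1.44 -0.42]
```

View pics/w20.png

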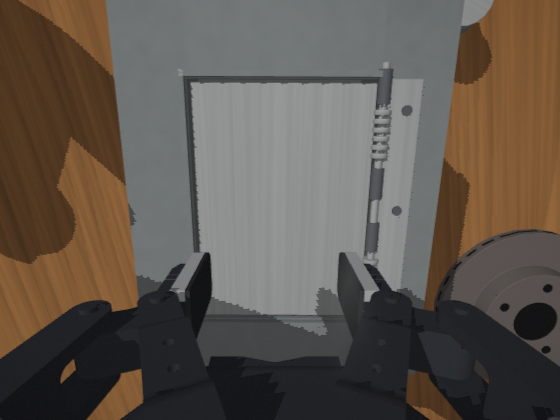

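View pics/s5.png

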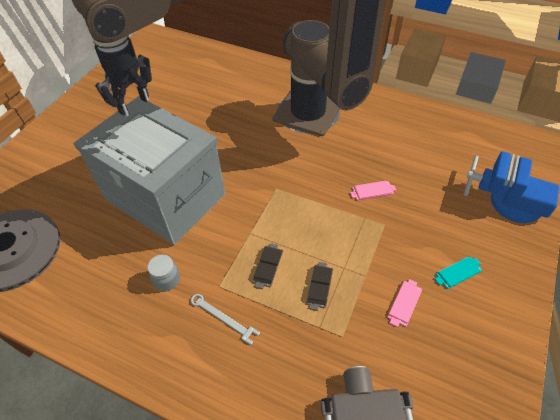

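The flap is shut level at z = 0.239. The new pads (268,266) and (320,287), the tin (163,272) and the wrench (225,318) are where they were, and the robot touches nothing.

```bash
python3 -c "
from h import *
print(robot.finish_job())"
```

```text
the job is handed in; nothing more can be done
None
```

Both worn pads are in the scrap bin and the job is handed in at about 26 s of the 69 s allowed. I posted them one at a time. Each time the fingers held the flap open until the wrist camera showed the pad on the bin floor, and then the flap sprang shut.

**Last checks:**
- **Flap:** it is shut, measured at z ≈ 0.239 m, level with the bin top.
- **Other things:** in the scene picture the new pads, grease tin, wrench and the pink and turquoise look-alikes stand where they were. I compared these by pixel position, not by a fresh measurement.
- **Robot:** the gripper is clear of everything, with about 0 N on the wrist.

**What disagreed or went wrong:**
- **Fingertip position:** the text puts the fingertips 8 mm ahead of the TCP. Two camera views put the closed tips about 28 mm behind it.
- **First grasp:** because of that, the fingers closed in the air above the first pad and touched nothing. I re-measured and grasped again lower down.
- **Contact force:** that second grasp pressed down with about 20 N, probably the fingertips on the carton. I saw no reading above 23 N, against limits of 40 N and 120 N.

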